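# Show the stopwatch to the inspection camera

## Robot

A 6-joint arm with a two-finger parallel gripper is mounted at the origin on the work surface. World frame = base frame: x ahead of the robot, y to its left, z up, the work surface at z = 0. Lengths are in m, angles in rad, forces in N, time in s.
With the tool pointing down it reaches from about 0.35 to 0.975 m from the base axis. Payload 4.9 kg.
Tool frame: the origin (TCP) lies at the very end of the fingers, on their centre line; the grasp point (between the pads) lies 19 mm behind it; z points along the fingers, y is the line along which they close (so a half turn about z gives the same grasp; the last joint's range is limited). The gripper opens to 85 mm and grips with 20 to 120 N. Pads are 22 mm wide; open, the fingers measure 114 mm over their backs; the gripper's body (76 mm by 85 mm) begins 54 mm behind the grasp point. The pads swing forward as they close: fully open they stand 13 mm farther back than shut.
Start: joints at [-1.43, 0.053, 1.613, -0, 1.476, -0.119], TCP at [0.161, -0.604, 0.231] pointing down, gripper open.
Joint ranges: [-3.01, 3.01], [-1.01, 2.22], [0.06, 2.58], [-1.02, 4.17], [0.09, 2.62], [-3.14, 3.14]. Speed limits (rad/s): [2.57, 2.57, 3.14, 3.14, 3.14, 3.14].

## Interface

Orientations are given as a rotation vector (axis times angle).
In Python, from station import get_obs, get_image, get_calibration, finish_job gives the robot as it stands.
- The arm moves only by the tool servo_tool, never from a script. Its argument "increments" is a list of rows, each a list of 5 numbers: the opening, from 0 (shut) to 1 (fully open), then the shift along the tool's x, y, z in mm, then the turn about the tool's z in degrees. In form: [[jaw, tx, ty, tz, spin], ...]. A call has 1 to 12 rows; each row shifts and turns the commanded pose from where the row before left it, along the tool's axes as they then stand; what a row does not reach is not made up. A row lasts 1/8 s, in which the tool goes at most 62.5 mm and 10.7 degrees, less where a joint would pass 70% of its speed; a pose out of reach is approached as far as the arm can. A call is refused whole if a number of a shift passes 62.5 or a number of a turn 10.7, either way. A call with a gripper value outside its range is refused whole. The fingers move at their own pace and stop on an object; "force" is the grip in N (left out, the last holds). Time passes only in rows, so rows that do not move let the fingers close. It gives the time, the measured TCP pose, the force, the opening and the grip force at its end, in the units of the state.
- get_obs(): the state, without advancing time (a new reading comes with each control period).
- get_image(name): name is "scene" or "top"; returns the picture (384x512x3 uint8, red, green, blue); there is no depth.
- get_calibration(name): a dict with "fx", "fy", "cx", "cy" (pixels), "R" (3x3) and "t" (3): a world point X has camera coordinates R X + t. Camera axes: x right, y down, z forward; pixel columns grow to the right and rows downward; lengths in m; the calibration is good to about 2 mm. A picture is of the moment at which its call begins. get_calibration takes no time and is no camera call.
- finish_job(): hands the job in; it is judged then, once.
The state is a dict: "t": time; "q": joint angles; "dq": joint speeds; "effort": joint torques, N m; "tool_pos": TCP position; "tool_rot": TCP orientation; "contact_force": force on the tool from outside, world axes, zero at the start; "wrist_torque": the same for the moment, N m; "opening": finger opening in m; "grip_force": force on a finger pad.
Only numpy, scipy, OpenCV 4.12 (cv2) and the standard library are available. Lean on these libraries where they do the work, as an engineer would, in place of code of your own. Each camera call takes 0.05 s, during which the arm holds its last target. There are 200 camera calls.

## Task

The square stopwatch stands locked in its black holder: pull the holder's sprung keeper slide out to its stop by its tab, then lift the stopwatch out and hold it still in the air in front of the inspection camera's lens. Its dial centre must be on the lens axis, 120 mm from the lens front, the dial squarely facing the lens and the crown at the top as the camera sees it. Finish while holding it there in the gripper, clear of the holder and the camera, with the slide left out, and leave the glass dome, screwdriver stand and loupe where they are.

Things in the scene. Friction and masses are not known exactly. Their poses are not given: they have to be found in the camera images.
- watch: loose steel stopwatch: square case 48 wide (y), 48 high (z), 14 thick (x), 0.1 to 0.15 kg, white round dial with black marks on its +x face. Origin: centre of the case's underside; x points out of the dial, z up to the crown. A neck 8 dia on the case's top edge carries a crown 15 dia, 56 to 73 mm above the origin. Starts upright in the holder, axes along the holder's, crown free to grip from above
- dial (a point): centre of the dial, on the watch's +x face, at (7, 0, 24) mm in the watch's frame; axes as watch
- crown (a point): centre of the crown, at (0, 0, 65) mm in the watch's frame
- holder: fixed black holder. Origin on the bench under the watch's middle; x the way the dial faces (roughly away from the robot), z up. The watch stands 10 mm above the bench in a pocket with about 1 mm play: front lip 12 mm and side cheeks 18 mm above its floor; behind it a block 44 wide, x -8 to -108 mm, top 58.5 mm above the bench. A 30 mm straight lift frees the watch
- tab (a point): grip point of the keeper slide's tab, 80 mm above the bench: upright aluminium tab 10 thick (holder x), 24 wide (y), top at 92 mm, on the slide's plate whose top is at 65 mm. Slide home: 60 mm behind the watch's middle (holder -x). Axes as holder
- keeper (a joint): travel of the aluminium keeper slide along holder -x, m: 0 home, 0.040 at its end stop; starts at 0 to 0.006. Home, its two prongs (8 wide, 60 to 65 mm above the bench, either side of the neck) lie over the watch's top edge and lock it in. A light spring (under 2 N) draws it home, but 3 N of friction holds it wherever it is left; pulling takes about 5 N
- stand: the inspection camera's fixed stand: grey foot 130 x 110 x 14, thin steel column. Origin: on the bench below the head's tilt axis; the camera looks along -x of this frame, z up
- head: the camera head on the stand: white body 60 x 44 x 44 with a black lens barrel 36 dia, ring 42 dia. Origin on the tilt axis, 280 mm above the bench; the lens looks along the head's -x and slopes down; z is the camera's up. Lens front 70 mm from the origin
- lens (a point): centre of the lens front, at (-70, 0, 0) mm in the head's frame
- focus (a point): the place in the air for the dial's centre, 120 mm in front of the lens on its axis, at (-190, 0, 0) mm in the head's frame; axes as head, so a rightly shown watch has its x and z along this point's x and z
- dome: bystander: glass dust cover 82 mm dia with a knob, 71 high, on a green base 96 dia; origin under its centre
- drivers: bystander: round stand 100 dia with six small screwdrivers, 114 high; origin under its centre
- loupe: bystander: black eye loupe 36 dia, 28 high; origin under its centre

How it is judged:
By the outcome, as a careful person would: the job done as asked, in the order asked, and still so for the second after the job is handed in, while the arm keeps its last pose, push and grip.
It also fails if it takes over 53 s, if anything falls off the work surface, if the arm or the gripper's body presses on something with over 40 N, if the wrist force passes 120 N, or if a joint passes its speed limit or range.

## Working session

There is one attempt and no reset: what is moved stays moved. The work goes in short steps, Python scripts to look and compute and a tool call to move; the robot and the scene stay as the last step left them, time stands still between calls to the robot, and variables do not carry over. Pictures are saved under pics/ and viewed, at most 10 in all, crops included, and the job is handed in when it is done.

Besides the shell and the picture viewer there is one more tool, called after "Call:" by a JSON object that holds its "api" and its "payload". servo_tool: Moves the arm, as the interface text tells. Its arguments: {"type":"object","properties":{"increments":{"type":"array"},"force":{"type":"number"}},"required":["increments"]}

```bash
mkdir -p pics; ls; python3 - <<'E'
from station import *
import cv2,numpy as np
o=get_obs();print({k:np.round(v,4).tolist() for k,v in o.items()})
for n in("scene","top"):
    im=get_image(n);cv2.imwrite(f"pics/{n}0.png",im[:,:,::-1])
    c=get_calibration(n);print(n,c,"campos",-np.array(c["R"]).T@np.array(c["t"]))
E
```

```text
pics
{'t': 0.0, 'q': [-1.43, 0.0533, 1.6143, -0.0, 1.476, -0.119], 'dq': [0.0017, 0.0025, -0.002, 0.0005, -0.0008, 0.0006], 'effort': [0.0021, -39.3685, -37.0176, -0.0, 0.0069, -0.0], 'tool_pos': [0.1604, -0.6034, 0.2301], 'tool_rot': [-3.113, -0.4066, 0.0], 'contact_force': [-0.4329, 0.2958, -0.4574], 'wrist_torque': [0.0304, 0.0105, 0.0138], 'grip_force': 0.0, 'opening': 0.0855}
scene {'fx': 456.8236904818141, 'fy': 456.8236904818141, 'cx': 258.32252050397886, 'cy': 184.77798361805398, 'R': array([[ 0.38437483,  0.92317276,  0.00283653],
       [ 0.75199884, -0.31131915, -0.58101474],
       [-0.53549391,  0.22546051, -0.81388809]]), 't': array([-0.18466033, -0.32004489,  1.63913862])} campos [ 1.18940092 -0.29872375  1.1486484 ]
top {'fx': 410.07377123098905, 'fy': 410.07377123098905, 'cx': 262.04342041603104, 'cy': 190.75322851588064, 'R': array([[-0.02287502, -0.99973558, -0.0023478 ],
       [-0.97689441,  0.02285142, -0.21249735],
       [ 0.21249481, -0.00256733, -0.97715882]]), 't': array([-0.04954509,  0.61478603,  1.40833979])} campos [ 0.30018279 -0.05996505  1.50669573]
```

View pics/scene0.png

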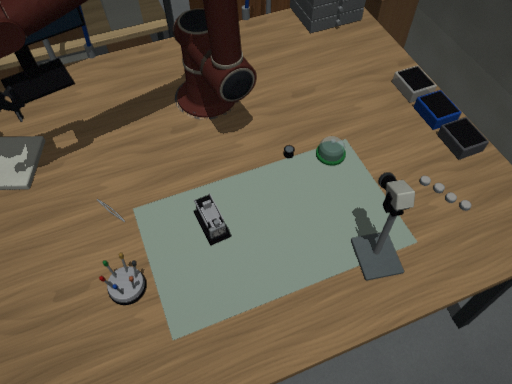

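View pics/top0.png

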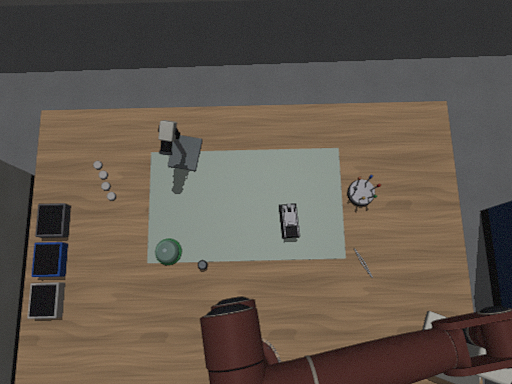

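```bash
python3 - <<'E'
import cv2,numpy as np
s=cv2.imread("pics/scene0.png");t=cv2.imread("pics/top0.png")
def c(im,x,y,w,h,k): return cv2.resize(im[y:y+h,x:x+w],(w*k,h*k),interpolation=cv2.INTER_CUBIC)
a=np.hstack([c(s,185,185,57,60,7),c(t,270,195,40,60,7)[:, :280]])
cv2.imwrite("pics/holder.png",a)
b=np.hstack([c(s,340,165,75,120,5),c(t,145,110,70,120,5)])
cv2.imwrite("pics/head.png",b);print(a.shape,b.shape)
E
```

```text
(420, 679, 3) (600, 725, 3)
```

View pics/holder.png

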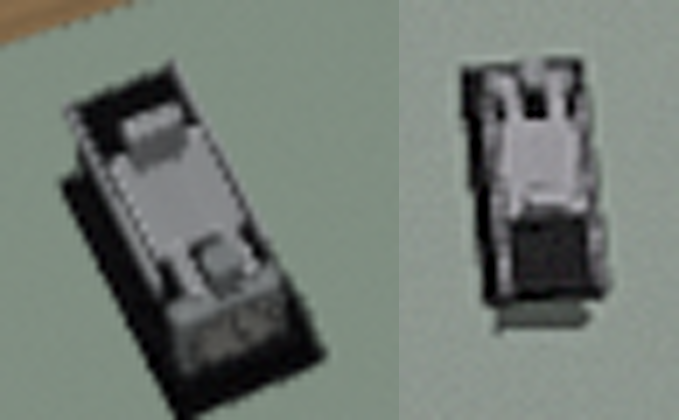

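View pics/head.png

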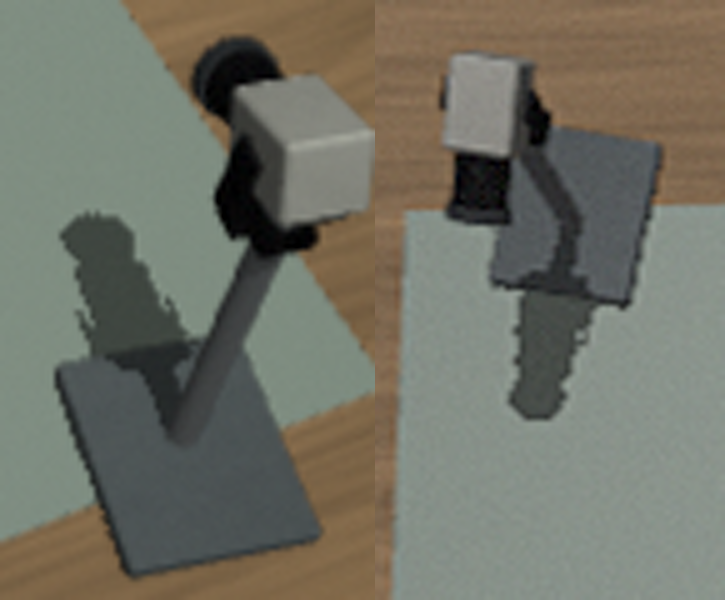

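```bash
cat > h.py <<'E'
import numpy as np,cv2
from station import *
C={n:get_calibration(n) for n in("scene","top")}
def K(c): return np.array([[c["fx"],0,c["cx"]],[0,c["fy"],c["cy"]],[0,0,1]])
P={n:K(c)@np.c_[c["R"],c["t"]] for n,c in C.items()}
def plane(n,uv,z):
    c=C[n];R=np.array(c["R"]);o=-R.T@c["t"];d=R.T@np.linalg.solve(K(c),[*uv,1]);return o+d*(z-o[2])/d[2]
def tri(s,t):
    X=cv2.triangulatePoints(P["scene"],P["top"],np.float64(s).reshape(2,1),np.float64(t).reshape(2,1)).ravel();return X[:3]/X[3]
def proj(n,X): p=P[n]@np.r_[X,1];return p[:2]/p[2]
def kabsch(M,W):
    M=np.array(M,float);W=np.array(W,float);m=M.mean(0);w=W.mean(0)
    U,S,V=np.linalg.svd((M-m).T@(W-w));D=np.diag([1,1,np.sign(np.linalg.det(V.T@U.T))]);R=V.T@D@U.T
    return R,w-R@m,np.linalg.norm((M-m)@R.T+w-W,axis=1)
E
cat > m1.py <<'E'
from h import *
np.set_printoptions(precision=4,suppress=True)
cs=lambda k,ox,oy:(lambda u,v,x0=0:((u-x0+.5)/k-.5+ox,(v+.5)/k-.5+oy))
hs,ht=cs(7,185,185),cs(7,270,195); es,et=cs(5,340,165),cs(5,145,110)
print("holder")
for nm,n,uv,z in [("rear-","scene",hs(75,108),.0585),("rear+","scene",hs(172,68),.0585),("case-","scene",hs(178,315),.058),("case+","scene",hs(281,273),.058),
 ("tabtop","scene",hs(153,114),.092),("crown top","scene",hs(221,243),.083),("crown top T","top",ht(535,68,399),.083),("crown mid","scene",hs(221,258),.075),
 ("rearT+","top",ht(510,300,399),.0585),("rearT-","top",ht(592,297,399),.0585),("tabT","top",ht(545,202,399),.092)]:
    print(nm,plane(n,uv,z))
print("foot")
for nm,n,uv in [("s1","scene",es(57,368)),("s2","scene",es(130,575)),("s3","scene",es(322,535)),("s4","scene",es(245,345)),("t660","top",et(660,145,375)),("t630","top",et(630,305,375)),("t492","top",et(492,283,375))]:
    print(nm,plane(n,uv,.014))
print("col base",plane("scene",es(183,440),.014))
W=[tri(es(232,88),et(520,157,375)),tri(es(320,75),et(443,148,375)),tri(es(288,145),et(535,65,375)),tri(es(372,130),et(455,55,375))]
print("head top corners",np.array(W)); print([np.linalg.norm(W[i]-W[j]) for i,j in((0,1),(2,3),(0,2),(1,3))])
M=[(-30,-22,22),(-30,22,22),(30,-22,22),(30,22,22)]
R,t,e=kabsch(np.array(M)/1000,W);print(R,t,e,"yaw",np.degrees(np.arctan2(R[1,0],R[0,0])),"pitch up",np.degrees(np.arcsin(R[2,0])))
L=tri(es(237,77),et(478,214,375));print("lens",L,"model",t+R@[-.07,0,0])
E
python3 m1.py
```

```text
holder
rear- [ 0.4525 -0.184   0.0585]
rear+ [ 0.449  -0.1409  0.0585]
case- [ 0.5604 -0.1769  0.058 ]
case+ [ 0.5579 -0.1331  0.058 ]
tabtop [ 0.4897 -0.1599  0.092 ]
crown top [ 0.5508 -0.1538  0.083 ]
crown top T [ 0.5587 -0.1576  0.083 ]
crown mid [ 0.5525 -0.155   0.075 ]
rearT+ [ 0.4448 -0.1424  0.0585]
rearT- [ 0.4453 -0.1837  0.0585]
tabT [ 0.4895 -0.1595  0.092 ]
foot
s1 [0.7136 0.1858 0.014 ]
s2 [0.8381 0.1601 0.014 ]
s3 [0.8576 0.2673 0.014 ]
s4 [0.7415 0.2918 0.014 ]
t660 [0.8347 0.163  0.014 ]
t630 [0.7083 0.1846 0.014 ]
t492 [0.728 0.289 0.014]
col base [0.7798 0.2279 0.014 ]
head top corners [[0.7312 0.212  0.2913]
 [0.7386 0.2589 0.287 ]
 [0.7819 0.1999 0.3191]
 [0.7884 0.2454 0.3157]]
[np.float64(0.04765875259220653), np.float64(0.04601992959120422), np.float64(0.05898541021428221), np.float64(0.05901740640190361)]
[[ 0.862   0.2186 -0.4573]
 [-0.1717  0.9748  0.1424]
 [ 0.4769 -0.0442  0.8778]] [0.7701 0.2259 0.284 ] [0.0025 0.0034 0.0027 0.0025] yaw -11.263915607669556 pitch up 28.483196967923064
lens [0.706  0.2439 0.2521] model [0.7097 0.238  0.2506]
```

Call:
{"api": "servo_tool", "payload": {"increments": [[1, 0, 0, 0, 10.7], [1, 30, -35, 0, 0], [1, 30, -35, 0, 0], [1, 30, -35, 0, 0], [1, 30, -35, 0, 0], [1, 30, -35, 0, 0], [1, 30, -35, 0, 0], [1, 30, -35, 0, 0], [1, 30, -35, 0, 0], [1, 30, -35, 0, 0], [1, 30, -35, 0, 0], [1, 0, 0, 0, 0]], "force": 40}}

```text
t: 1.6
tool_pos: [0.4351, -0.2308, 0.2308]
tool_rot: [-3.138, -0.122, 0.001]
contact_force: [0.1, 0.3, -0.7]
opening: 0.0853
grip_force: 0.0
```

```bash
cat > m2.py <<'E'
from h import *
from scipy.optimize import least_squares
from scipy.spatial.transform import Rotation as Ro
np.set_printoptions(precision=4,suppress=True)
cs=lambda k,ox,oy,x0=0:(lambda u,v:((u-x0+.5)/k-.5+ox,(v+.5)/k-.5+oy))
es,et=cs(5,340,165),cs(5,145,110,375)
obs=[("scene",es(232,88),(-30,-22,22)),("scene",es(320,75),(-30,22,22)),("scene",es(288,145),(30,-22,22)),("scene",es(372,130),(30,22,22)),
("scene",es(282,222),(30,-22,-22)),("scene",es(366,210),(30,22,-22)),
("top",et(520,157),(-30,-22,22)),("top",et(443,148),(-30,22,22)),("top",et(535,65),(30,-22,22)),("top",et(455,55),(30,22,22)),
("scene",es(237,77),None),("top",et(478,214),None)]
def pose(p): return Ro.from_euler("ZY",[p[2],-p[3]]).as_matrix(),np.array([p[0],p[1],.28])
def f(p):
    R,t=pose(p);r=[]
    for n,uv,m in obs:
        m=np.array([-.07,0,0]) if m is None else np.array(m)/1000+[p[4],0,0]
        r+=list(proj(n,t+R@m+[0,0,p[5]])-uv)
    return r
for free in (0,1):
    s=least_squares(lambda p:np.r_[f(p),(p[5]*500 if free else p[5]*1e5)],[.77,.226,-.19,.49,0,0])
    p=s.x;R,t=pose(p);print(p,np.degrees(p[2:4]),np.sqrt(2*s.cost/24),"focus",t+R@[-.19,0,0],"lens",t+R@[-.07,0,0]);print(np.array(f(p)).reshape(-1,2).round(1).tolist())
o=get_obs();R=Ro.from_rotvec(o["tool_rot"]).as_matrix();print(o["t"],o["tool_pos"],"yaw",np.degrees(np.arctan2(R[1,0],R[0,0])),R[:,2])
E
python3 m2.py
```

```text
[ 0.7639  0.23   -0.227   0.4955  0.0065  0.    ] [-13.0049  28.3874] 1.0278398549731758 focus [0.601  0.2676 0.1897] lens [0.7039 0.2439 0.2467]
[[-0.8, -0.3], [-0.4, -0.2], [-1.3, -0.2], [0.9, 0.1], [-1.2, 1.7], [0.6, 1.4], [-2.0, 0.7], [-0.2, -0.2], [-2.7, 0.1], [-0.5, -0.6], [-1.1, 0.7], [0.3, 1.1]]
[ 0.7652  0.2293 -0.2235  0.4884  0.0049  0.0018] [-12.8062  27.9838] 0.9991901110929698 focus [0.6016 0.2665 0.1908] lens [0.7049 0.243  0.2472]
[[-0.9, -0.5], [-0.4, -0.5], [-1.3, -0.2], [0.9, 0.0], [-1.2, 1.6], [0.6, 1.2], [-1.9, 0.5], [-0.1, -0.3], [-2.6, -0.1], [-0.5, -0.8], [-1.0, 0.6], [0.4, 0.5]]
1.6 [ 0.4351 -0.2308  0.2308] yaw 4.449426838832294 [-0.0005  0.0008 -1.    ]
```

Call:
{"api": "servo_tool", "payload": {"increments": [[1, 30, -33, 0, 0], [1, 30, -33.5, 0, 0], [1, 0, 0, 40, 0], [1, 0, 0, 40, 0], [1, 0, 0, 40, 0], [1, 0, 0, 25, 0], [1, 0, 0, 18.5, 0], [1, 0, 0, 0, 0], [1, 0, 0, 0, 0]]}}

```text
t: 2.72
tool_pos: [0.4899, -0.163, 0.069]
tool_rot: [3.139, 0.114, 0.003]
contact_force: [-0.3, 0.0, 0.3]
opening: 0.0854
grip_force: 0.0
```

```bash
python3 - <<'E'
from h import *
def c(im,x,y,w,h,k): return cv2.resize(im[y:y+h,x:x+w],(w*k,h*k),interpolation=cv2.INTER_CUBIC)
s=get_image("scene");t=get_image("top")
cv2.imwrite("pics/tab.png",np.hstack([c(s,175,155,80,90,5),c(t,260,190,70,90,5)])[:,:,::-1])
for n in("scene","top"): print(n,proj(n,get_obs()["tool_pos"]))
E
```

```text
scene [206.19202371 205.78318853]
top [290.98100412 224.07139497]
```

View pics/tab.png

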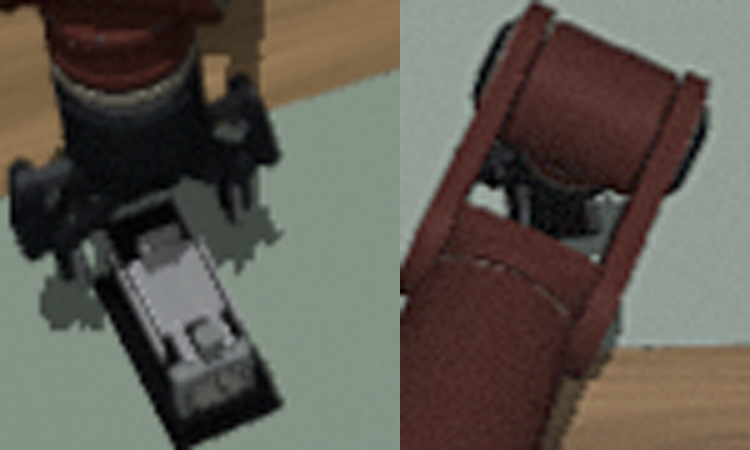

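Call:
{"api": "servo_tool", "payload": {"increments": [[1, 0, -2.5, 1, 0], [0, 0, 0, 0, 0], [0, 0, 0, 0, 0], [0, 0, 0, 0, 0], [0, 0, 0, 0, 0], [0, 0, 0, 0, 0], [0, 0, 0, 0, 0], [0, 0, 0, 0, 0]]}}

```text
t: 3.82
tool_pos: [0.4891, -0.1608, 0.0671]
tool_rot: [3.138, 0.115, 0.0]
contact_force: [-0.8, -5.5, 1.3]
opening: 0.0232
grip_force: 41.6
```

Call:
{"api": "servo_tool", "payload": {"increments": [[0, -6, 0, 0, 0], [0, -6, 0, 0, 0], [0, -6, 0, 0, 0], [0, -6, 0, 0, 0], [0, -6, 0, 0, 0], [0, 0, 0, 0, 0]]}}

```text
t: 4.58
tool_pos: [0.4598, -0.1629, 0.0671]
tool_rot: [3.137, 0.114, 0.004]
contact_force: [2.1, -5.0, -1.4]
opening: 0.0234
grip_force: 41.3
```

Call:
{"api": "servo_tool", "payload": {"increments": [[0, -2, 0, 0, 0], [0, -1, 0, 0, 0], [0, 0, 0, 0, 0]]}}

```text
t: 4.95
tool_pos: [0.4574, -0.1631, 0.0671]
tool_rot: [3.137, 0.114, 0.006]
contact_force: [4.1, -5.1, -2.4]
opening: 0.0231
grip_force: 41.1
```

Call:
{"api": "servo_tool", "payload": {"increments": [[0, -2, 0, 0, 0], [0, -1.5, 0, 0, 0], [0, 0, 0, 0, 0]]}}

```text
t: 5.32
tool_pos: [0.4539, -0.1633, 0.0671]
tool_rot: [3.137, 0.114, 0.006]
contact_force: [4.0, -4.9, -3.7]
opening: 0.0229
grip_force: 41.1
```

Call:
{"api": "servo_tool", "payload": {"increments": [[0, -1.5, 0, 0, 0], [0, -1, 0, 0, 0], [0, 0, 0, 0, 0]]}}

```text
t: 5.7
tool_pos: [0.4534, -0.1634, 0.0671]
tool_rot: [3.137, 0.113, 0.015]
contact_force: [13.1, -4.8, -10.2]
opening: 0.0231
grip_force: 40.3
```

Call:
{"api": "servo_tool", "payload": {"increments": [[0, -1.5, 0, 0, 0], [0, -1, 0, 0, 0], [0, 0, 0, 0, 0]]}}

```text
t: 6.08
tool_pos: [0.453, -0.1634, 0.0671]
tool_rot: [3.137, 0.113, 0.025]
contact_force: [24.5, -4.6, -17.3]
opening: 0.0224
grip_force: 40.2
```

Call:
{"api": "servo_tool", "payload": {"increments": [[1, 0, 0, 0, 0], [1, 0, 0, 0, 0], [1, 0, 0, 0, 0], [1, 0, 0, 0, 0], [1, 0, 0, -30, 0], [1, 0, 0, -40, 0], [1, 0, 0, 0, 0], [1, 0, 0, 0, 0]]}}

```text
t: 7.08
tool_pos: [0.4473, -0.1627, 0.1363]
tool_rot: [-3.139, -0.115, 0.001]
contact_force: [0.3, -0.4, -0.1]
opening: 0.0854
grip_force: 0.0
```

```bash
cat > st.py <<'E'
from h import *
from scipy.spatial.transform import Rotation as Ro
o=get_obs();R=Ro.from_rotvec(o["tool_rot"]).as_matrix();x=R[:,0]
print(round(float(o["t"]),2),np.round(o["tool_pos"],4),"yaw %.2f"%np.degrees(np.arctan2(x[1],x[0])),"tz",np.round(R[:,2],4),"F",np.round(o["contact_force"],1),"op",o["opening"],o["grip_force"])
import sys
if len(sys.argv)>3:
    d=np.array(list(map(float,sys.argv[1:4])))-o["tool_pos"];print("tool delta mm",np.round(1000*R.T@d,1))
E
python3 st.py .554 -.1563 .1377
```

```text
7.08 [ 0.4473 -0.1627  0.1363] yaw 4.18 tz [-6.e-04  4.e-04 -1.e+00] F [ 0.3 -0.4 -0.1] op 0.0854106184067655 0.0
tool delta mm [106.9   1.4  -1.5]
```

```bash
python3 - <<'E'
from h import *
s=np.mean([get_image("scene") for _ in range(4)],0).astype(np.uint8)
def c(im,x,y,w,h,k): return cv2.resize(im[y:y+h,x:x+w],(w*k,h*k),interpolation=cv2.INTER_CUBIC)
cv2.imwrite("pics/out.png",c(s,185,175,66,66,9)[:,:,::-1])
E
```

```text
(no output)
```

View pics/out.png

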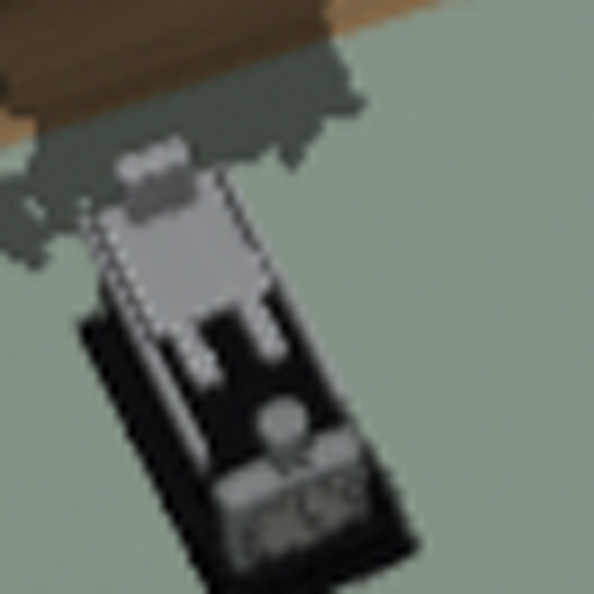

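```bash
python3 - <<'E'
from h import *
f=lambda u,v:((u+.5)/9-.5+185,(v+.5)/9-.5+175)
for nm,u,v,z in [("crown",283,421,.0765),("crowntop",282,413,.083),("case-",225,497,.058),("case+",362,450,.058),("tabtop",153,158,.092),("prong-",207,383,.065),("prong+",280,354,.065)]: print(nm,plane("scene",f(u,v),z).round(4))
E
```

```text
crown [ 0.5529 -0.1554  0.0765]
crowntop [ 0.554  -0.1556  0.083 ]
case- [ 0.5605 -0.1783  0.058 ]
case+ [ 0.561 -0.134  0.058]
tabtop [ 0.4566 -0.1631  0.092 ]
prong- [ 0.5243 -0.171   0.065 ]
prong+ [ 0.523  -0.1467  0.065 ]
```

Call:
{"api": "servo_tool", "payload": {"increments": [[1, 35, 1, 0, 0], [1, 36, 0, 0, 0], [1, 36.5, 0, 0, 0], [1, 0, 0, 30, 0], [1, 0, 0, 30, 0], [1, 0, 0, 14, 0], [1, 0, 0, 0, 0], [1, 0, 0, 0, 0]]}}

```text
t: 8.28
tool_pos: [0.5557, -0.1564, 0.0641]
tool_rot: [3.139, 0.114, 0.003]
contact_force: [-0.1, 0.2, 1.0]
opening: 0.0854
grip_force: 0.0
```

```bash
python3 st.py .5545 -.1558 .0615
```

```text
8.28 [ 0.5557 -0.1564  0.0641] yaw 4.18 tz [ 1.9e-03 -8.0e-04 -1.0e+00] F [-0.1  0.2  1. ] op 0.08537353166741489 0.0
tool delta mm [-1.2 -0.7  2.6]
```

Call:
{"api": "servo_tool", "payload": {"increments": [[1, -1, -0.5, 2, 0], [0, 0, 0, 0, 0], [0, 0, 0, 0, 0], [0, 0, 0, 0, 0], [0, 0, 0, 0, 0], [0, 0, 0, 0, 0], [0, 0, 0, 0, 0], [0, 0, 0, 0, 0]], "force": 50}}

```text
t: 9.28
tool_pos: [0.554, -0.1557, 0.0609]
tool_rot: [3.139, 0.115, 0.0]
contact_force: [-0.2, -1.3, 0.4]
opening: 0.0132
grip_force: 48.7
```

```bash
python3 st.py
```

```text
9.28 [ 0.554  -0.1557  0.0609] yaw 4.19 tz [ 2.e-04 -2.e-04 -1.e+00] F [-0.2 -1.3  0.4] op 0.013215807284100932 48.670746088027954
```

Call:
{"api": "servo_tool", "payload": {"increments": [[0, 0, 0, -5, 0], [0, 0, 0, -10, 0], [0, 0, 0, -10, 0], [0, 0, 0, -10, 0], [0, 0, 0, -4, 0], [0, 0, 0, 0, 0], [0, 0, 0, 0, 0]]}}

```text
t: 10.15
tool_pos: [0.5535, -0.1555, 0.0994]
tool_rot: [-3.139, -0.115, 0.001]
contact_force: [0.5, 0.9, -1.5]
opening: 0.0127
grip_force: 48.7
```

```bash
python3 st.py
```

```text
10.15 [ 0.5535 -0.1555  0.0994] yaw 4.19 tz [-8.e-04  3.e-04 -1.e+00] F [ 0.5  0.9 -1.5] op 0.012693294435005444 48.69327664375305
```

Call:
{"api": "servo_tool", "payload": {"increments": [[0, -2, 0, 0, 0], [0, -2, 0, 0, 0], [0, -2, 0, 0, 0], [0, 0, 0, 0, 0]], "force": 25}}

```text
t: 10.65
tool_pos: [0.5488, -0.1559, 0.0999]
tool_rot: [-3.139, -0.114, -0.005]
contact_force: [6.3, 0.2, -5.2]
opening: 0.0132
grip_force: 48.4
```

```bash
python3 st.py; python3 -c "
from station import *;print(get_obs()['wrist_torque'])"
```

```text
10.65 [ 0.5488 -0.1559  0.0999] yaw 4.17 tz [ 3.e-03  2.e-04 -1.e+00] F [ 6.3  0.2 -5.2] op 0.013169884253216205 48.39946925640106
[ 0.24373166 -1.17401106  0.0211471 ]
```

Call:
{"api": "servo_tool", "payload": {"increments": [[0, -2, 0, 0, 0], [0, -2, 0, 0, 0], [0, -2, 0, 0, 0], [0, 0, 0, 0, 0]], "force": 25}}

```text
t: 11.15
tool_pos: [0.5431, -0.1565, 0.1003]
tool_rot: [3.139, 0.115, 0.006]
contact_force: [6.0, 1.2, -4.5]
opening: 0.0128
grip_force: 48.3
```

```bash
python3 st.py
```

```text
11.15 [ 0.5431 -0.1565  0.1003] yaw 4.18 tz [ 3.9e-03 -2.0e-04 -1.0e+00] F [ 6.   1.2 -4.5] op 0.01284248183239647 48.33796799182892
```

Call:
{"api": "servo_tool", "payload": {"increments": [[0, -2, 0, 0, 0], [0, -2, 0, 0, 0], [0, -2, 0, 0, 0], [0, -2, 0, 0, 0], [0, -2, 0, 0, 0], [0, -2, 0, 0, 0], [0, 0, 0, 0, 0]]}}

```text
t: 12.02
tool_pos: [0.5313, -0.1576, 0.1007]
tool_rot: [3.139, 0.115, 0.007]
contact_force: [6.2, 0.2, -3.1]
opening: 0.0129
grip_force: 48.8
```

```bash
python3 st.py; sed -i 's/^("top",et(520,157),(-30,-22,22)),/("top",et(443,148),(-30,22,22)),#/; s/^#//' m2.py; python3 - <<'E'
s=open('m2.py').read()
s=s.replace('("top",et(443,148),(-30,22,22)),#("top",et(443,148),(-30,22,22)),("top",et(535,65),(30,-22,22)),("top",et(455,55),(30,22,22)),','("top",et(443,148),(-30,22,22)),("top",et(455,55),(30,22,22)),')
s=s.replace('/24)','/20)');open('m2.py','w').write(s)
E
python3 m2.py
python3 - <<'E'
import sys;sys.path.insert(0,'.')
from h import *
s=np.mean([get_image("scene") for _ in range(4)],0).astype(np.uint8);t=np.mean([get_image("top") for _ in range(2)],0).astype(np.uint8)
def c(im,x,y,w,h,k): return cv2.resize(im[y:y+h,x:x+w],(w*k,h*k),interpolation=cv2.INTER_CUBIC)
cv2.imwrite("pics/piv.png",np.vstack([np.hstack([c(s,180,165,80,75,5),c(t,262,185,75,75,5)]),np.hstack([c(s,375,165,50,60,5),c(s,375,165,25,60,5)*0,c(t,145,110,75,60,5)])[:,:775]])[:,:,::-1])
E
```

```text
12.03 [ 0.5313 -0.1576  0.1007] yaw 4.18 tz [ 4.3e-03 -7.0e-04 -1.0e+00] F [ 6.2  0.2 -3.1] op 0.01289142859250172 48.755128383636475
[ 0.7652  0.2313 -0.2252  0.4854  0.0033  0.    ] [-12.9028  27.8133] 0.7364750361093886 focus [0.6014 0.2688 0.1913] lens [0.7049 0.2451 0.2473]
[[-0.5, -0.7], [-0.1, -0.6], [-1.0, -0.3], [1.1, -0.1], [-1.0, 1.4], [0.8, 1.1], [-0.7, 0.3], [-1.0, -0.1], [-0.4, 0.7], [-0.2, 0.7]]
[ 0.7658  0.2309 -0.2236  0.4832  0.0029  0.0009] [-12.8123  27.6867] 0.7261741286338064 focus [0.6017 0.2682 0.1917] lens [0.7053 0.2447 0.2475]
[[-0.6, -0.7], [-0.2, -0.7], [-1.0, -0.4], [1.1, -0.1], [-1.0, 1.4], [0.8, 1.0], [-0.7, 0.2], [-1.0, -0.2], [-0.4, 0.6], [-0.1, 0.5]]
12.025 [ 0.5313 -0.1576  0.1007] yaw 4.180262710902155 [ 0.0043 -0.0007 -1.    ]Traceback (most recent call last):
  File "<stdin>", line 5, in <module>
    return _nx.concatenate(arrs, 0, dtype=dtype, casting=casting)
           ~~~~~~~~~~~~~~~^^^^^^^^^^^^^^^^^^^^^^^^^^^^^^^^^^^^^^^
ValueError: all the input array dimensions except for the concatenation axis must match exactly, but along dimension 1, the array at index 0 has size 775 and the array at index 1 has size 750
```

```bash
python3 - <<'E'
from h import *
s=np.mean([get_image("scene") for _ in range(4)],0).astype(np.uint8);t=np.mean([get_image("top") for _ in range(4)],0).astype(np.uint8)
def c(im,x,y,w,h,k): return cv2.resize(im[y:y+h,x:x+w],(w*k,h*k),interpolation=cv2.INTER_CUBIC)
A=c(s,190,175,60,60,6);B=c(s,376,168,44,48,9);D=c(t,155,116,32,48,9)
im=np.zeros((432,360+396,3),np.uint8);im=np.zeros((600,796,3),np.uint8)
im[:360,:360]=A; im[:432,400:796]=B; im[360:600,:0]=0
im2=np.zeros((600,800,3),np.uint8); im2[:360,:360]=A; im2[:432,362:758]=B
cv2.imwrite("pics/piv.png",im2[:432][:,:,::-1]); 
cv2.imwrite("pics/piv.png",np.hstack([np.pad(A[:,40:340],((0,72),(0,0),(0,0))),B[:, :210+0] if 0 else c(s,376,168,44,48,6)[:288].repeat(1,0) if 0 else np.pad(c(s,376,168,44,48,6),((0,144),(0,0),(0,0))),np.pad(c(t,155,116,36,48,6),((0,144),(0,0),(0,0)))])[:,:,::-1])
E
```

```text
(no output)
```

View pics/piv.png

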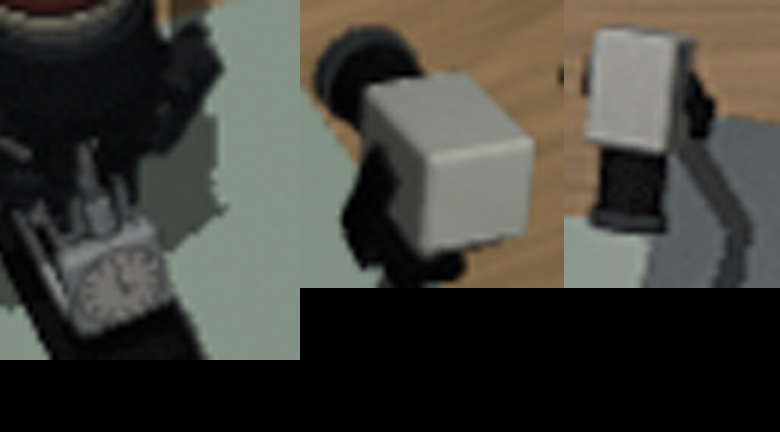

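```bash
python3 - <<'E'
s=open('m2.py').read()
a=s.index('es,et=');b=s.index('def pose')
s=s[:a]+'''es,et=cs(6,376,168,300),cs(6,155,116,564)
obs=[("scene",es(364,88),(-30,-22,22)),("scene",es(463,73),(-30,22,22)),("scene",es(428,155),(30,-22,22)),("scene",es(532,138),(30,22,22)),
("scene",es(426,252),(30,-22,-22)),("scene",es(527,232),(30,22,-22)),
("top",et(667,151),(-30,-22,22)),("top",et(587,141),(-30,22,22)),("top",et(681,37),(30,-22,22)),("top",et(596,27),(30,22,22)),
("scene",es(365,72),None),("top",et(628,223),None)]
'''+s[b:];s=s.replace('/20)','/24)');open('m3.py','w').write(s)
E
python3 m3.py; python3 st.py
```

```text
[ 0.7632  0.231  -0.2082  0.493   0.0075  0.    ] [-11.9262  28.2493] 0.6938850884445292 focus [0.5995 0.2656 0.1901] lens [0.7029 0.2437 0.2469]
[[-0.8, -0.3], [0.6, -0.6], [-0.3, 0.0], [1.2, -0.2], [-1.0, 1.1], [0.7, 1.4], [-0.2, 0.7], [-0.6, -0.1], [-0.6, 0.6], [-0.3, -0.2], [-0.8, 0.8], [0.2, 1.0]]
[ 0.7643  0.2305 -0.2055  0.4877  0.0063  0.0014] [-11.7756  27.944 ] 0.6682846416640251 focus [0.5999 0.2647 0.191 ] lens [0.7037 0.2431 0.2472]
[[-0.9, -0.5], [0.5, -0.8], [-0.3, -0.0], [1.2, -0.2], [-1.0, 1.0], [0.6, 1.3], [-0.1, 0.6], [-0.5, -0.2], [-0.5, 0.5], [-0.3, -0.3], [-0.7, 0.7], [0.3, 0.6]]
12.725 [ 0.5314 -0.1576  0.1007] yaw 4.1851916264755324 [ 0.0042 -0.0007 -1.    ]
12.72 [ 0.5314 -0.1576  0.1007] yaw 4.19 tz [ 4.2e-03 -7.0e-04 -1.0e+00] F [ 5.5  0.5 -3.3] op 0.013257913415747074 48.76301050186157
```

Call:
{"api": "servo_tool", "payload": {"increments": [[0, -2, 0, 0, 0], [0, -2, 0, 0, 0], [0, -2, 0, 0, 0], [0, -2, 0, 0, 0], [0, 0, 0, 0, 0], [0, 0, 0, 0, 0]]}}

```text
t: 13.48
tool_pos: [0.5236, -0.1582, 0.101]
tool_rot: [3.138, 0.115, 0.007]
contact_force: [5.7, 0.7, -2.3]
opening: 0.0129
grip_force: 47.9
```

```bash
python3 st.py
```

```text
13.47 [ 0.5236 -0.1582  0.101 ] yaw 4.18 tz [ 4.7e-03 -9.0e-04 -1.0e+00] F [ 5.7  0.7 -2.3] op 0.012943128365041605 47.88962960243225
```

Call:
{"api": "servo_tool", "payload": {"increments": [[0, 3, 0, 0, 0], [0, 6, 0, 0, 0], [0, 6, 0, -15, 0], [0, 0, 0, -25, 0], [0, 0, 0, -25, 0], [0, 0, 0, -25, 0], [0, 0, 0, -20, 0], [0, 0, 0, 0, 5], [0, 0, 0, 0, 6], [0, 0, 0, 0, 5], [0, 0, 0, 0, 0], [0, 0, 0, 0, 0]]}}

```text
t: 14.98
tool_pos: [0.5368, -0.1568, 0.2098]
tool_rot: [-3.125, 0.321, 0.001]
contact_force: [0.2, -0.3, -1.7]
opening: 0.013
grip_force: 48.5
```

```bash
python3 st.py .5746 .2708 .2087
```

```text
14.97 [ 0.5368 -0.1568  0.2098] yaw -11.74 tz [-4.e-04  0.e+00 -1.e+00] F [ 0.2 -0.3 -1.7] op 0.012972215736819911 48.46502959728241
tool delta mm [ -50.1 -426.4    1.2]
```

Call:
{"api": "servo_tool", "payload": {"increments": [[0, -2, -15, 0, 0], [0, -4, -30, 0, 0], [0, -5, -42, 0, 0], [0, -5, -45, 0, 0], [0, -5, -45, 0, 0], [0, -5, -45, 0, 0], [0, -5, -45, 0, 0], [0, -5, -45, 0, 0], [0, -5, -42, 0, 0], [0, -5, -35, 0, 0], [0, -3, -22, 0, 0], [0, -1, -12, 0, 0]]}}

```text
t: 16.48
tool_pos: [0.5743, 0.2686, 0.2097]
tool_rot: [3.125, -0.321, -0.001]
contact_force: [0.5, 0.3, -1.6]
opening: 0.013
grip_force: 48.4
```

Call:
{"api": "servo_tool", "payload": {"increments": [[0, 0, -3, 1, 0], [0, 0, 0, 0, 0], [0, 0, 0, 0, 0]]}}

```text
t: 16.85
tool_pos: [0.5753, 0.2695, 0.2088]
tool_rot: [3.124, -0.325, -0.0]
contact_force: [-0.3, -0.0, -1.3]
opening: 0.013
grip_force: 48.4
```

```bash
python3 st.py .5746 .2708 .2087; python3 - <<'E'
from h import *
s=np.mean([get_image("scene") for _ in range(4)],0).astype(np.uint8);t=np.mean([get_image("top") for _ in range(4)],0).astype(np.uint8)
np.save("s.npy",s);np.save("t.npy",t)
def c(im,x,y,w,h,k): return cv2.resize(im[y:y+h,x:x+w],(w*k,h*k),interpolation=cv2.INTER_CUBIC)
for F in ([.6,.2655,.19],): print(proj("scene",F),proj("top",F))
cv2.imwrite("pics/fin.png",np.vstack([c(s,315,150,100,70,6),])[:,:,::-1])
E
```

```text
16.85 [0.5753 0.2695 0.2088] yaw -11.88 tz [-1.e-04 -3.e-04 -1.e+00] F [-0.3 -0.  -1.3] op 0.012956587703641225 48.44976782798767
tool delta mm [-1.  -1.2  0.1]
[367.23959314 161.66023198] [162.02515794 189.03390165]
```

View pics/fin.png

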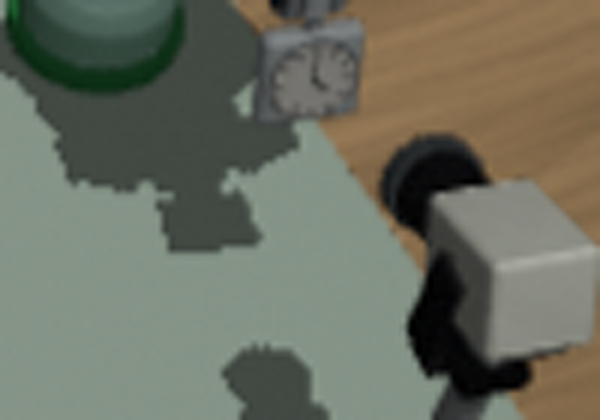

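```bash
python3 - <<'E'
from h import *
from scipy.spatial.transform import Rotation as Ro
o=get_obs();T=np.array(o["tool_pos"])
f=lambda uv:np.array([(uv[0]-315+.5)*6-.5,(uv[1]-150+.5)*6-.5])
for th in(20,24,28,32,36):
    R=Ro.from_euler("ZY",[-11.88,-th],degrees=True).as_matrix();piv=T+[0,0,.0151]
    print(th,[f(proj("scene",piv+R@(np.array(m)/1000))).round().tolist() for m in((7,-24,-18),(7,24,-18),(7,-24,-66),(7,24,-66),(7,0,-42),(-7,24,-18))],(piv+R@[.007,0,-.042]).round(4))
E
```

```text
20 [[263.0, 31.0], [366.0, 16.0], [256.0, 122.0], [357.0, 107.0], [311.0, 70.0], [354.0, 0.0]] [0.5957 0.2659 0.1869]
24 [[264.0, 32.0], [367.0, 16.0], [260.0, 126.0], [361.0, 111.0], [313.0, 72.0], [355.0, 3.0]] [0.5982 0.2654 0.1885]
28 [[265.0, 32.0], [369.0, 16.0], [263.0, 130.0], [365.0, 114.0], [316.0, 74.0], [356.0, 5.0]] [0.6006 0.2649 0.1902]
32 [[266.0, 32.0], [370.0, 16.0], [267.0, 133.0], [369.0, 117.0], [318.0, 75.0], [357.0, 7.0]] [0.6028 0.2644 0.1921]
36 [[267.0, 31.0], [371.0, 16.0], [271.0, 135.0], [373.0, 119.0], [320.0, 76.0], [358.0, 9.0]] [0.6049 0.264  0.1941]
```

```bash
python3 - <<'E'
import numpy as np,cv2
s=np.load("s.npy")[145:180,350:385];t=np.load("t.npy")[150:220,125:205]
cv2.imwrite("pics/fin2.png",np.hstack([cv2.resize(s,(560,560),interpolation=cv2.INTER_CUBIC)[:,100:420][:, :],np.pad(cv2.resize(t,(480,420),interpolation=cv2.INTER_CUBIC),((0,140),(0,0),(0,0)))])[:,:,::-1])
E
```

```text
(no output)
```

View pics/fin2.png

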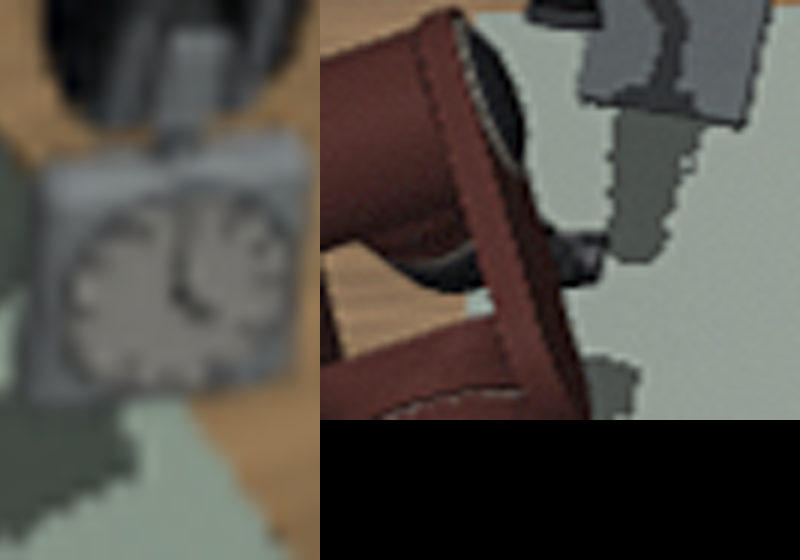

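```bash
cat > tilt.py <<'E'
from h import *
from scipy.spatial.transform import Rotation as Ro
from scipy.optimize import least_squares
s=np.mean([get_image("scene") for _ in range(8)],0)
np.set_printoptions(precision=2,suppress=True,linewidth=200)
sub=s[150:176,356:378];print((sub[:,:,0]-sub[:,:,2]).round().astype(int)[::1])
np.save("s2.npy",s)
E
python3 tilt.py
```

```text
[[58 58 59 56 23 -3 -3 -3 -4 -3 -3 -4 -4 -4 -4 -1 15 48 52 55 54 55]
 [59 59 60 55 25  8 -3 -4 -4 -3 -4 -4 -4 -5 -4  4 38 54 56 56 56 56]
 [59 59 56 55 48 41 -3 -4  1 16 -4 -4 -3  8 24 43 42 46 48 56 57 57]
 [36 54 54 55 56 54 34 35 45 34 -3 -4 -1  9  3  9  5  5 10 40 58 57]
 [ 9 42 54 37 36 34 17  7 11  6 -4 -5 -4 -2 -5 -5 -5 -5 -4 11 58 59]
 [ 2 23 28  3  3  2 -2 -5 -5 -5 -5 -5 -5 -6 -5 -5 -5 -6 -5  3 49 59]
 [ 0  3  2 -4 -5 -6 -5 -4 -5 -6 -4 -4 -5 -5 -5 -4 -5 -5 -4  8 58 61]
 [-1 -2 -2 -4 -5 -6 -4 -4 -4 -4 -2  2  3  4  1  0 -3 -4 -4 11 63 62]
 [-1 -1 -2 -3 -4 -4 -4 -3  0  4  5  5  4  5  3  2  4 -2 -2 20 62 61]
 [-1 -1 -2 -3 -4 -4 -3  1  4  4  5  5  4  6  4  5  5  2  0 23 61 60]
 [-1 -2 -3 -4 -4 -3  1  5  6  5  6  5  4  5  5  6  4  5  2 24 60 61]
 [-1 -2 -3 -4 -4 -1  2  4  6  6  5  4  4  6  5  6  5  5  7 32 60 60]
 [-1 -2 -3 -3 -1  3  5  5  6  6  6  4  5  6  5  6  5  4 10 44 60 60]
 [-1 -2 -3 -3  0  5  4  6  6  5  5  2  4  6  6  6  6  4 10 49 63 62]
 [-2 -2 -3 -3  1  4  4  6  5  6  6  5  4  4  5  6  4  5  9 48 62 62]
 [-2 -2 -4 -3  1  5  6  5  5  6  5  6  5  5  6  5  4  1 10 57 61 60]
 [-2 -2 -4 -4  0  6  6  6  6  6  5  5  5  5  5  5  2 -4 11 60 60 60]
 [-2 -2 -4 -4 -3  3  6  6  4  6  6  5  5  5  4  2 -3 -2 19 59 58 58]
 [-2 -2 -4 -4 -3 -1  2  4  4  6  6  4  6  1 -1 -3  0 20 39 58 57 58]
 [-1 -2 -3 -4 -3 -4 -4 -2  0  1  4 13 18 23 34 42 45 52 55 59 60 61]
 [-1 -1 -2 -3 -2 -2 -2 -2 -2 -2 -1  7 41 53 55 58 59 60 61 61 62 62]
 [-1 -1 -1 -1 -2 -1 -2 -1 -2 -2 -2  2 27 60 61 61 62 62 62 63 63 63]
 [-1 -2 -1 -1 -1 -1 -1 -1 -2 -2 -2 -1  8 42 63 62 62 62 62 62 62 62]
 [-1 -2 -2 -1 -2 -2 -1 -2 -2 -2 -2 -2 -1 12 43 63 63 62 61 60 58 58]
 [-1 -2 -2 -2 -1 -1 -1 -1 -1 -2 -2 -2 -2 -1 15 61 61 60 59 58 58 58]
 [-1 -1 -1 -1 -1 -1 -1 -2 -2 -2 -2 -2 -2 -2  4 40 58 58 58 58 59 58]]
```

```bash
cat > fit.py <<'E'
from h import *
from scipy.spatial.transform import Rotation as Ro
from scipy.optimize import least_squares
H=[(8,8.2),(8,16.55),(9,6.93),(9,17.65),(10,5.93),(11,5.57),(12,4.43),(13,4.14),(14,3.93),(15,3.93),(16,4.12),(16,16.2),(17,4.62),(17,15.26),(18,5.57),(18,13.15),(15,17.07),
(7.39,10),(6.78,11),(6.71,12),(6.63,13),(6.95,14),(7.35,15),(18.55,7),(18.83,8),(19.1,9),(19.66,10),(8.68,17),(9.35,18)]
uv=np.array([(c+356,r+150) for r,c in H]);c=C["scene"];Rc=np.array(c["R"]);o=-Rc.T@c["t"]
d=np.array([Rc.T@np.linalg.solve(K(c),[u,v,1]) for u,v in uv]);F=np.array([.6006,.2649,.1902])
def f(p,full=1):
    R=Ro.from_euler("ZY",[p[1],-p[0]]).as_matrix();n=R[:,0];X=o+d*(((F-o)@n)/(d@n))[:,None]
    l=(X-F)@R*1000;return np.hypot(l[:,1]-p[2],l[:,2]-p[3])-p[4]
for fix in(1,0):
    s=least_squares(lambda p:np.r_[f(p),(p[1]+.2073)*(1e4 if fix else 1)],[.49,-.2073,0,0,19],loss="soft_l1");J=np.linalg.inv(s.jac.T@s.jac)
    print("theta,yaw",np.degrees(s.x[:2]),"c",s.x[2:4],"r",s.x[4],"rms",f(s.x).std(),"sd",np.degrees(np.sqrt(np.diag(J))[:2])*f(s.x).std()); R=Ro.from_euler("ZY",[s.x[1],-s.x[0]]).as_matrix();print(F+R@[0,s.x[2]/1000,s.x[3]/1000])
E
python3 fit.py
```

```text
theta,yaw [ 18.21355127 -11.87742544] c [ 0.0760436  -3.78389768] r 19.815670866392296 rms 0.5601691386937303 sd [1.198673   0.00320953]
[0.60177302 0.264731   0.18660568]
theta,yaw [ 17.99481112 -13.25710669] c [ 0.14352423 -3.78091919] r 19.754399169380484 rms 0.5555016816120342 sd [1.2207     1.16872558]
[0.60176983 0.26477184 0.18660403]
```

```bash
python3 - <<'E'
import cv2,numpy as np
s=cv2.imread("pics/scene0.png").astype(int)
print((s[222:243,207:231,2]-s[222:243,207:231,0]));print(s[222:243,207:231,1])
E
```

```text
[[-2 -2 -2 -4 -3 -4 -2 -6 -6 -6 -7 -6 -3 -4 -4 -2 -3 -3 -2 -1 -2 -3 -2 -2]
 [-3 -1 -2 -4 -4 -2 -3 -5 -5 -6 -5 -5 -3 -4 -5 -4 -3 -4 -1 -2 -2 -1 -1 -2]
 [-4 -2 -2 -3 -5 -5 -5 -1 -3 -4 -4 -3 -2 -3 -4 -5 -6 -5 -2 -2 -2 -2 -2 -2]
 [-3 -2 -2 -2 -4 -4 -3 -2 -3 -3 -3 -3 -4 -5 -5 -5 -4 -3 -2 -2 -3 -2 -2 -2]
 [-4 -3 -5 -2 -3 -5 -4 -3 -2 -3 -3 -3 -4 -4 -5 -4 -3 -3 -2 -2 -3 -3 -2 -2]
 [-3 -2  1 -2 -3 -3 -4 -5 -3 -2 -5 -4 -4 -5 -3 -3 -2 -2 -2 -1 -3 -1 -2 -2]
 [-1 -1 -3 -5 -4 -4 -5 -5 -4 -4 -4 -4 -2 -3  1  2  0 -1 -2  0 -2 -2 -2 -3]
 [ 2 -3 -4 -4 -5 -5 -5 -5 -4 -4 -1  1  3  1  2  3  2  3 -1  0 -2 -1 -2 -3]
 [-3 -2 -3 -4 -5 -5 -5 -4  1  2  2  2  3  2  5  3  3  1  0 -2 -1  0 -2 -2]
 [ 0  0 -2 -3 -4 -3 -3 -2  1  3  4  1  3  4  3  2  3  1 -2 -1  1 -2 -1 -2]
 [-2  1 -2 -2 -2 -2  1  3  3  2  4  1  2  2  3  3  0  0 -3  0 -3 -1  0 -2]
 [-4  0 -3 -4 -2 -2  3  3  4  4  3  3  2  4  2  1  1 -2 -2  0 -2 -2  0 -2]
 [-2 -2 -1 -3 -2  0  1  5  3  4  4  4  2  1  0 -1  0  1 -1  1 -2 -2 -2 -1]
 [-2 -3 -2 -2 -3 -1  2  2  3  3  1  2  1  1 -2 -4 -3  1 -3 -3  1  0  0 -3]
 [-1  2 -2 -1 -2 -1  2  1  2 -1  0 -3 -1 -2  0  0 
[... 1897 characters left out ...]
15  23  42  63  51  53  46  57  44  25  23   9  15  13   6   7  11
    2  12  10  11   7  43]
 [  6  10  11  34  67  58  37  21  26  16  11  13  11   3   7   7   7   6
   13   8   8  29  77 124]
 [ 10  11  14  23  37  34  21  12  14  15  12   8   6   8  11   7  13  14
   19  43  78 123 130 143]
 [ 56   8   8   9  16  15   8   9   8  10   3   6   8  11   4   7  26  62
   75 124 130 142 143 141]
 [115  13   2  17  11  13   8  10  11   6  11  15   7   9  28  78 123 128
  130 142 141 141 141 142]
 [130  56   7   7   7  10   8  11   9  12   7  18  43  77 123 131 143 141
  140 141 141 141 141 142]
 [139 116   2   8   6  11  13  12   3  28  62  77 124 130 142 143 143 142
  142 141 142 141 142 141]]
```

Call:
{"api": "servo_tool", "payload": {"increments": [[0, 2, 15, 0, 0], [0, 4, 30, 0, 0], [0, 5, 42, 0, 0], [0, 5, 45, 0, 0], [0, 5, 45, 0, 0], [0, 5, 45, 0, 0], [0, 5, 45, 0, 0], [0, 5, 45, 0, 0], [0, 5, 42, 0, 0], [0, 5, 35, 0, 0], [0, 3, 22, 0, 0], [0, 1, 14, 0, 0]]}}

```text
t: 19.15
tool_pos: [0.5365, -0.1575, 0.2089]
tool_rot: [3.124, -0.326, -0.0]
contact_force: [-0.4, -0.2, -0.4]
opening: 0.0131
grip_force: 48.4
```

Call:
{"api": "servo_tool", "payload": {"increments": [[0, 0, 0, 0, -6], [0, 0, 0, 0, -5], [0, 0, 0, 0, -5], [0, 0, 0, 0, 0], [0, 0, 0, 0, 0]]}}

```text
t: 19.77
tool_pos: [0.537, -0.1558, 0.2088]
tool_rot: [-3.14, -0.113, 0.0]
contact_force: [-0.4, 0.2, -1.6]
opening: 0.013
grip_force: 48.5
```

```bash
python3 st.py .5400 -.157 .1010
```

```text
19.77 [ 0.537  -0.1558  0.2088] yaw 4.13 tz [-1.e-04  0.e+00 -1.e+00] F [-0.4  0.2 -1.6] op 0.013017242982285028 48.45743715763092
tool delta mm [  2.9   1.4 107.8]
```

Call:
{"api": "servo_tool", "payload": {"increments": [[0, 6, 1, 0, 0], [0, 0, 0, 35, 0], [0, 0, 0, 35, 0], [0, 0, 0, 30, 0], [0, 0, 0, 8, 0], [0, 0, 0, 0, 0], [0, 0, 0, 0, 0]]}}

```text
t: 20.65
tool_pos: [0.5444, -0.1569, 0.1027]
tool_rot: [3.138, 0.115, 0.004]
contact_force: [0.4, -0.1, -1.3]
opening: 0.013
grip_force: 48.5
```

Call:
{"api": "servo_tool", "payload": {"increments": [[0, -3, 0, 0, 0], [0, -3, 0, 0, 0], [0, -2, 0, 0, 0], [0, 0, 0, 0, 0]]}}

```text
t: 21.15
tool_pos: [0.535, -0.157, 0.1008]
tool_rot: [-3.139, -0.114, -0.0]
contact_force: [-0.1, -0.1, -1.2]
opening: 0.0127
grip_force: 48.5
```

Call:
{"api": "servo_tool", "payload": {"increments": [[0, -2, 0, 0, 0], [0, -2, 0, 0, 0], [0, 0, 0, 0, 0]]}}

```text
t: 21.52
tool_pos: [0.5311, -0.1573, 0.1007]
tool_rot: [-3.139, -0.115, 0.0]
contact_force: [-0.5, -0.4, -1.3]
opening: 0.013
grip_force: 48.5
```

Call:
{"api": "servo_tool", "payload": {"increments": [[0, -2, 0, 0, 0], [0, -2, 0, 0, 0], [0, 0, 0, 0, 0]]}}

```text
t: 21.9
tool_pos: [0.5276, -0.1576, 0.1011]
tool_rot: [3.139, 0.115, 0.002]
contact_force: [1.2, -0.3, -1.5]
opening: 0.013
grip_force: 48.2
```

Call:
{"api": "servo_tool", "payload": {"increments": [[0, -2, 0, 0, 0], [0, -2, 0, 0, 0], [0, -2, 0, 0, 0], [0, -2, 0, 0, 0], [0, -2, 0, 0, 0], [0, -2, 0, 0, 0], [0, 0, 0, 0, 0], [0, 0, 0, 0, 0]]}}

```text
t: 22.9
tool_pos: [0.5156, -0.1586, 0.1012]
tool_rot: [3.139, 0.115, 0.001]
contact_force: [3.5, 0.1, -0.3]
opening: 0.0127
grip_force: 44.4
```

Call:
{"api": "servo_tool", "payload": {"increments": [[0, 3, 0, 0, 0], [0, 6, 0, 0, 0], [0, 6, 0, -15, 0], [0, 0, 0, -25, 0], [0, 0, 0, -25, 0], [0, 0, 0, -25, 0], [0, 0, 0, -20, 0], [0, 0, 0, 0, 5], [0, 0, 0, 0, 6], [0, 0, 0, 0, 5], [0, 0, 0, 0, 0], [0, 0, 0, 0, 0]]}}

```text
t: 24.4
tool_pos: [0.5301, -0.1573, 0.2108]
tool_rot: [-3.125, 0.321, 0.001]
contact_force: [0.0, -0.6, -1.8]
opening: 0.0128
grip_force: 45.4
```

```bash
python3 st.py .5753 .2695 .2088
```

```text
24.4 [ 0.5301 -0.1573  0.2108] yaw -11.74 tz [-5.e-04  2.e-04 -1.e+00] F [ 0.  -0.6 -1.8] op 0.012765335560526855 45.37787675857544
tool delta mm [ -42.6 -427.1    2.1]
```

Call:
{"api": "servo_tool", "payload": {"increments": [[0, -2, -15, 0, 0], [0, -4, -30, 0, 0], [0, -4, -42, 0, 0], [0, -4, -45, 0, 0], [0, -4, -45, 0, 0], [0, -4, -45, 0, 0], [0, -4, -45, 0, 0], [0, -4, -45, 0, 0], [0, -4, -42, 0, 0], [0, -4, -35, 0, 0], [0, -4, -22, 0, 0], [0, -1, -16, 2, 0]]}}

```text
t: 25.9
tool_pos: [0.5753, 0.2706, 0.2088]
tool_rot: [3.125, -0.322, 0.0]
contact_force: [0.6, 0.4, -1.9]
opening: 0.0131
grip_force: 45.4
```

Call:
{"api": "servo_tool", "payload": {"increments": [[0, 0, 0, 0, 0], [0, 0, 0, 0, 0]]}}

```text
t: 26.15
tool_pos: [0.5756, 0.2685, 0.2087]
tool_rot: [3.124, -0.325, -0.0]
contact_force: [-0.5, -0.0, -2.5]
opening: 0.0131
grip_force: 45.4
```

```bash
python3 st.py .5753 .2695 .2088; python3 tilt.py
```

```text
26.15 [0.5756 0.2685 0.2087] yaw -11.86 tz [-3.e-04 -6.e-04 -1.e+00] F [-0.5 -0.  -2.5] op 0.013055377448685394 45.35805881023407
tool delta mm [-0.5 -0.9 -0.1]
[[58 58 55 30 -2 -2 -3 -4 -4 -3 -4 -4 -5 -4 -4  0 24 49 55 54 55 54]
 [59 59 58 49  1 -2 -3 -4 -3 -3 -4 -4 -4 -4 -4  7 48 56 56 56 56 55]
 [59 58 57 54 43 18 -3 -4 -3 -2 -4 -4 -4 -1 21 34 55 56 56 57 56 57]
 [37 54 55 54 53 38 21 20 29 28 -4 -3  1 28 51 51 46 45 49 57 57 57]
 [16 55 57 58 58 55 52 52 50 31 -3 -4  0 15 11 10  6  6 11 40 57 58]
 [ 5 37 56 38 36 32 23 12 11  2 -4 -4 -4 -2 -5 -5 -5 -5 -4 10 55 59]
 [-1  8 23  4  2  0 -2 -5 -5 -5 -5 -5 -6 -5 -6 -5 -6 -6 -4  4 51 61]
 [-1  0 -1 -4 -5 -6 -5 -6 -5 -5 -5 -5 -4 -4 -4 -5 -5 -5 -5  7 55 62]
 [-1 -1 -3 -4 -5 -5 -4 -5 -4 -1  0  3  2  4  4  0 -2 -4 -4  8 57 61]
 [-1 -2 -2 -3 -5 -5 -5 -4  0  4  4  5  4  5  4  3  4 -1 -4  9 60 61]
 [-1 -1 -2 -3 -4 -5 -3  2  4  5  6  5  4  5  5  5  5  2  0 14 61 61]
 [-1 -1 -2 -4 -4 -3  1  5  6  5  5  5  4  5  5  5  4  5  3 19 59 60]
 [-1 -2 -2 -4 -4 -1  3  5  6  6  5  4  4  5  5  6  5  5  5 23 60 60]
 [-1 -2 -3 -4 -3  3  5  5  6  5  5  4  4  
[... 155 characters left out ...]
32 61 60]
 [-2 -2 -3 -4 -1  5  5  5  5  5  5  5  5  5  5  5  4  2  3 33 60 60]
 [-2 -2 -3 -4 -3  3  4  5  6  5  6  5  5  6  4  5  4 -1  3 39 58 59]
 [-2 -2 -2 -4 -4  1  5  6  5  5  5  6  5  5  4  5  0 -3  4 42 58 58]
 [-2 -2 -3 -4 -4 -3  2  5  4  5  5  4  6  5  1 -2 -4 -4  7 51 59 60]
 [-1 -2 -3 -3 -4 -4 -3  0  0  3  3  0  3  5 12 19 20 35 50 61 62 63]
 [-1 -1 -2 -4 -4 -3 -4 -2 -2 -1 -1  1 17 50 53 54 55 59 62 63 63 62]
 [-1 -1 -2 -2 -2 -2 -1 -1 -2 -2 -2 -1  8 41 63 63 62 63 62 63 62 61]
 [-1 -1 -1 -1 -2 -1 -2 -2 -2 -2 -2 -2 -1 12 43 63 62 62 62 60 59 58]
 [-1 -1 -1 -1 -1 -1 -1 -1 -1 -2 -2 -2 -2  0 15 62 61 60 59 58 59 58]
 [-2 -1 -1 -1 -1 -1 -2 -2 -2 -2 -2 -3 -2 -2  4 40 58 58 58 58 58 58]]
```

```bash
python3 - <<'E'
s=open('fit.py').read();a=s.index('H=[');b=s.index('uv=')
s=s[:a]+'''H=[(9,8.2),(9,16.66),(10,6.74),(10,17.65),(11,5.93),(12,5.43),(13,4.62),(14,4.45),(15,4.34),(16,4.28),(17,4.62),(17,16.66),(18,4.94),(18,15.86),(19,5.74),(19,14.1),
(8.34,9),(8.18,10),(7.71,11),(7.78,12),(7.59,13),(7.59,14),(8.23,15),(8.45,16),(9.57,17),(10.23,18),(19.26,6),(19.86,7),(19.83,8),(20.58,9),(20.58,10)]
'''+s[b:];open('fit2.py','w').write(s)
E
python3 fit2.py
```

```text
theta,yaw [ 23.50540959 -11.87742072] c [ 0.66081135 -6.94395196] r 19.543270743667662 rms 0.398882941813009 sd [0.93123992 0.00228543]
[0.60344621 0.26497665 0.18383224]
theta,yaw [ 23.30448227 -12.98882268] c [ 0.76154022 -6.95173059] r 19.51654635885691 rms 0.38704582547910354 sd [0.94270876 0.99830675]
[0.60345102 0.26502391 0.18381542]
```

Call:
{"api": "servo_tool", "payload": {"increments": [[0, 2, 15, 0, 0], [0, 4, 30, 0, 0], [0, 5, 42, 0, 0], [0, 5, 45, 0, 0], [0, 5, 45, 0, 0], [0, 5, 45, 0, 0], [0, 5, 45, 0, 0], [0, 5, 45, 0, 0], [0, 5, 42, 0, 0], [0, 5, 35, 0, 0], [0, 3, 22, 0, 0], [0, 1, 14, 0, 0]]}}

```text
t: 28.05
tool_pos: [0.5368, -0.1584, 0.2088]
tool_rot: [3.124, -0.326, -0.0]
contact_force: [0.2, -0.0, -1.0]
opening: 0.013
grip_force: 45.4
```

Call:
{"api": "servo_tool", "payload": {"increments": [[0, 0, 0, 0, -6], [0, 0, 0, 0, -5], [0, 0, 0, 0, -5], [0, 0, 0, 40, 0], [0, 0, 0, 38, 0], [0, 0, 0, 20, 0], [0, 0, 0, 6, 0], [0, 0, 0, 0, 0]]}}

```text
t: 29.05
tool_pos: [0.538, -0.1571, 0.1057]
tool_rot: [3.139, 0.115, 0.002]
contact_force: [-0.0, -0.5, -0.8]
opening: 0.013
grip_force: 45.4
```

```bash
python3 st.py .5220 -.158 .1030
```

```text
29.05 [ 0.538  -0.1571  0.1057] yaw 4.19 tz [ 1.1e-03 -5.0e-04 -1.0e+00] F [-0.  -0.5 -0.8] op 0.013027740435600227 45.38897395133972
tool delta mm [-16.   -0.3   2.7]
```

Call:
{"api": "servo_tool", "payload": {"increments": [[0, -8, 0, 1, 0], [0, -7, 0, 1, 0], [0, -1, 0, 0, 0], [0, 0, 0, 0, 0]]}}

```text
t: 29.55
tool_pos: [0.5216, -0.1582, 0.1032]
tool_rot: [3.139, 0.114, 0.001]
contact_force: [0.0, -0.2, -0.9]
opening: 0.0131
grip_force: 45.4
```

Call:
{"api": "servo_tool", "payload": {"increments": [[0, -2, 0, 1, 0], [0, -2, 0, 1, 0], [0, -2, 0, 1, 0], [0, -2, 0, 1, 0], [0, -2, 0, 1, 0], [0, 0, 0, 0, 0]]}}

```text
t: 30.3
tool_pos: [0.5115, -0.159, 0.0979]
tool_rot: [3.139, 0.114, 0.0]
contact_force: [1.7, -1.1, 3.3]
opening: 0.0133
grip_force: 41.9
```

Call:
{"api": "servo_tool", "payload": {"increments": [[0, 3, 0, -1, 0], [0, 6, 0, -3, 0], [0, 6, 0, -15, 0], [0, 0, 0, -27, 0], [0, 0, 0, -25, 0], [0, 0, 0, -25, 0], [0, 0, 0, -16, 0], [0, 0, 0, 0, 5], [0, 0, 0, 0, 6], [0, 0, 0, 0, 5], [0, 0, 0, 0, 0], [0, 0, 0, 0, 0]]}}

```text
t: 31.8
tool_pos: [0.5264, -0.1576, 0.2096]
tool_rot: [-3.125, 0.321, 0.001]
contact_force: [-0.2, -0.6, -0.8]
opening: 0.0128
grip_force: 42.5
```

```bash
python3 st.py .5753 .2695 .2120
```

```text
31.8 [ 0.5264 -0.1576  0.2096] yaw -11.74 tz [-7.e-04  3.e-04 -1.e+00] F [-0.2 -0.6 -0.8] op 0.012775836030236076 42.53062427043915
tool delta mm [ -39.  -428.1   -2.3]
```

Call:
{"api": "servo_tool", "payload": {"increments": [[0, -2, -15, 0, 0], [0, -3, -30, 0, 0], [0, -4, -42, 0, 0], [0, -4, -45, 0, 0], [0, -4, -45, 0, 0], [0, -4, -45, 0, 0], [0, -4, -45, 0, 0], [0, -4, -45, 0, 0], [0, -4, -42, 0, 0], [0, -3, -35, 0, 0], [0, -2, -22, -1, 0], [0, -1, -17, -1, 0]]}}

```text
t: 33.3
tool_pos: [0.5757, 0.2704, 0.2118]
tool_rot: [3.125, -0.322, -0.0]
contact_force: [-0.3, -1.1, -0.6]
opening: 0.0133
grip_force: 42.5
```

Call:
{"api": "servo_tool", "payload": {"increments": [[0, 0, 0, 0, 0], [0, 0, 0, 0, 0]]}}

```text
t: 33.55
tool_pos: [0.576, 0.2685, 0.2117]
tool_rot: [3.124, -0.324, -0.0]
contact_force: [0.6, 0.9, -1.8]
opening: 0.0126
grip_force: 42.5
```

```bash
python3 st.py .5753 .2695 .2120; python3 tilt.py; python3 - <<'E'
import numpy as np,cv2
s=np.load("s2.npy").astype(np.uint8)[135:185,345:405]
cv2.imwrite("pics/fin3.png",cv2.resize(s,(720,600),interpolation=cv2.INTER_CUBIC)[:,:,::-1])
E
```

```text
33.55 [0.576  0.2685 0.2117] yaw -11.86 tz [-3.e-04 -6.e-04 -1.e+00] F [ 0.6  0.9 -1.8] op 0.012639928202102033 42.521384954452515
tool delta mm [-0.9 -0.9 -0.3]
[[58 58 58 51  8 -3 -3 -4 -4 -3 -4 -4 -4 -5 -4  3 32 50 54 55 54 55]
 [59 60 59 56 36 20 -3 -4 -3 -2 -4 -4 -4 -4 -2 15 46 55 56 56 56 55]
 [59 59 58 55 50 34 -3 -2 13 25  2 -4 -5  0 24 48 54 56 56 57 57 57]
 [37 54 55 54 56 53 46 46 50 48 14 -4  0 22 45 43 35 33 25 48 57 58]
 [16 55 57 57 58 59 58 56 46 34 11 -4 -3  5  9  6  3  2  0  9 40 58]
 [ 5 37 56 39 35 24 13 11  7  1 -2 -5 -5 -5 -5 -5 -5 -6 -5 -2 17 58]
 [-1  9 28  9  3 -2 -5 -5 -6 -5 -5 -6 -5 -5 -5 -5 -5 -5 -5 -3 17 62]
 [-1 -1  2 -2 -5 -5 -5 -5 -5 -5 -5 -2  0  1  1  0 -3 -5 -4 -2 20 62]
 [-1 -1 -1 -2 -4 -5 -4 -4 -4  1  4  5  3  5  5  3  2  0 -4 -2 22 60]
 [-1 -1 -1 -3 -4 -5 -5 -4  0  4  6  5  4  6  6  4  6  5 -1 -2 22 60]
 [-1 -1 -2 -3 -4 -4 -4  0  5  5  5  6  4  6  6  6  6  4  2  3 26 61]
 [-1 -1 -1 -3 -4 -4 -1  4  6  6  6  6  4  6  6  6  6  5  5  5 29 60]
 [-1 -1 -2 -3 -4 -3  3  4  5  6  6  6  3  6  6  6  6  6  5  6 31 60]
 [-2 -2 -2 -3 -4  0  5  6  5  6  6  6  2 
[... 156 characters left out ...]
 6 37 60]
 [-2 -2 -2 -4 -4  1  6  6  6  6  6  6  6  6  6  6  6  4  2  5 41 60]
 [-2 -2 -3 -3 -4 -1  5  4  5  6  6  6  6  6  6  5  5  3 -3  3 41 58]
 [-2 -2 -2 -3 -4 -4  2  6  6  5  6  6  6  6  5  3  3 -2 -4  4 44 57]
 [-2 -1 -2 -3 -4 -4 -2  2  6  4  6  6  4  6  5  1 -2 -4 -4  8 54 61]
 [-1 -1 -1 -3 -4 -4 -5 -4  0  1  3  2  1  2  4 13 20 20 35 51 61 62]
 [-2 -1 -1 -2 -4 -3 -4 -3 -2 -2 -1 -1  9 46 50 53 55 56 58 63 63 62]
 [-1 -1 -1 -1 -2 -2 -2 -2 -2 -2 -2 -2  5 42 62 63 63 63 62 63 62 61]
 [-2 -2 -1 -1 -1 -1 -1 -1 -1 -2 -2 -2 -1 12 42 63 62 62 62 60 58 58]
 [-1 -1 -1 -2 -2 -1 -1 -1 -1 -2 -2 -2 -2  0 15 61 61 60 59 59 59 58]
 [-2 -1 -1 -2 -1 -1 -1 -2 -2 -2 -2 -2 -2 -2  4 40 58 59 58 58 58 58]]
```

View pics/fin3.png

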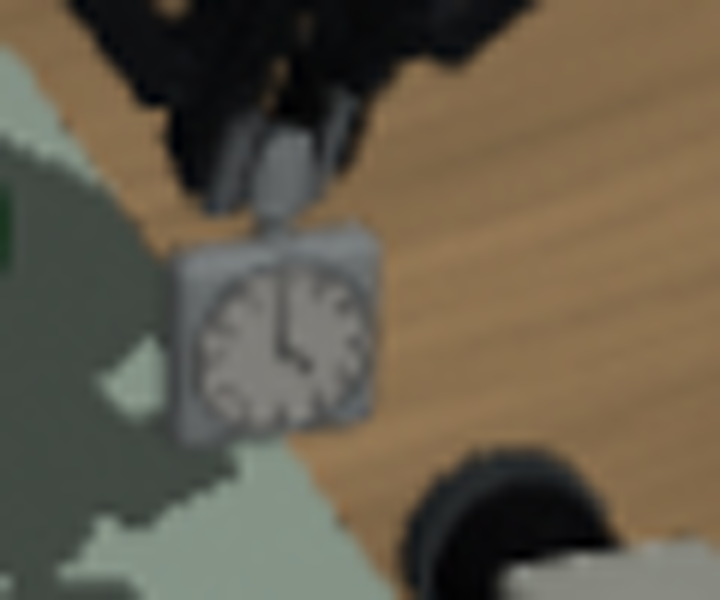

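```bash
python3 - <<'E'
s=open('fit.py').read();a=s.index('H=[');b=s.index('uv=')
s=s[:a]+'''H=[(8,8.94),(8,16.65),(9,8.18),(9,17.7),(10,7.14),(11,6.34),(12,5.62),(13,5.14),(14,5.17),(15,4.92),(16,4.94),(17,5.28),(17,17.38),(18,5.78),(18,16.46),(19,6.68),(19,15.1),(20,8.7),
(7.95,9),(7.63,10),(7.39,11),(7.23,12),(6.95,13),(6.95,14),(7.23,15),(7.74,16),(8.14,17),(9.57,18),(19.2,7),(19.88,8),(20.1,9),(20.58,10),(20.43,11)]
'''+s[b:];s+='''
    Y=F+R@(s.x[2:4].tolist() and np.array([0,s.x[2],s.x[3]])/1000);print("px",proj("scene",Y))
'''
open('fit3.py','w').write(s)
E
python3 fit3.py; python3 - <<'E'
import sys;sys.path.insert(0,'.')
from h import *
F=np.array([.600,.2655,.190]);print(proj("scene",F),(np.linalg.norm(F[:2])))
R=np.array(C["scene"]["R"]);print(R*.363) 
E
```

```text
theta,yaw [ 28.23708421 -11.87741469] c [ 2.30982918 -6.00115642] r 19.56694503477248 rms 0.31442573673618174 sd [0.81313395 0.00180152]
[0.60385389 0.266576   0.184913  ]
px [367.95064214 163.76138462]
theta,yaw [ 28.25517588 -11.77091313] c [ 2.3016029  -6.00329834] r 19.569135444004107 rms 0.314306041524955 sd [0.82608342 0.9232198 ]
[0.60385172 0.26657345 0.18491201]
px [367.9493258  163.76131049]
[367.23959314 161.66023198] 0.6561175580641018
[[ 0.13952806  0.33511171  0.00102966]
 [ 0.27297558 -0.11300885 -0.21090835]
 [-0.19438429  0.08184217 -0.29544138]]
```

Call:
{"api": "servo_tool", "payload": {"increments": [[0, -2.5, 0.5, -1.5, 0], [0, -2.5, 0.5, -1.5, 0], [0, 0, 0, 0, 0], [0, 0, 0, 0, 0], [0, 0, 0, 0, 0], [0, 0, 0, 0, 0]]}}

```text
t: 34.7
tool_pos: [0.5709, 0.2693, 0.2147]
tool_rot: [3.125, -0.323, -0.0]
contact_force: [0.3, -0.8, -1.6]
opening: 0.0128
grip_force: 42.5
```

```bash
python3 st.py .5705 .2683 .2152; python3 tilt.py; python3 -c "
import numpy as np;s=np.load('s2.npy')
print(s[186:226:2,198:222:2,1].round().astype(int))"
```

```text
34.7 [0.5709 0.2693 0.2147] yaw -11.81 tz [-1.e-04 -0.e+00 -1.e+00] F [ 0.3 -0.8 -1.6] op 0.012827079882429204 42.52169072628021
tool delta mm [-0.2  1.1 -0.5]
[[58 58 59 60 54 20 11 21 33 25 -4 -5  0 22 47 48 54 55 55 54 54 54]
 [60 59 59 59 57 48 45 47 51 44 -3 -4  2 36 34 31 22 23 26 47 56 55]
 [45 59 57 56 54 53 42 36 34 29 -4 -5 -2  6  2  2 -2 -2 -1 14 57 57]
 [27 53 43 29  9  9  4  2  2  2 -5 -5 -5 -5 -5 -5 -6 -5 -6  3 48 58]
 [ 9 38 35  2 -5 -6 -5 -5 -6 -5 -5 -4 -4 -5 -5 -5 -5 -5 -4  3 45 58]
 [ 2 21 26 -4 -5 -6 -5 -5 -4 -4 -1  0  2  4  1  0 -3 -4 -4  4 45 58]
 [ 0  4  6 -4 -5 -5 -4 -4 -2  2  5  5  4  6  5  3  4 -2 -4  4 48 61]
 [-1 -1 -1 -3 -4 -4 -4  0  4  4  6  6  4  6  6  4  6  4 -2  6 50 62]
 [-1 -1 -2 -3 -4 -4 -1  5  6  4  6  6  4  7  6  6  4  4  4  7 48 60]
 [-1 -1 -2 -4 -5 -4  2  5  6  5  6  6  4  7  6  6  5  6  5 11 57 60]
 [-1 -1 -2 -4 -5  0  5  4  6  6  6  6  4  6  6  6  6  5  4 14 60 60]
 [-2 -2 -2 -4 -4  4  6  6  6  6  6  4  3  6  6  6  6  4  5 13 60 60]
 [-2 -2 -2 -3 -3  3  4  6  6  6  6  5  2  4  6  6  6  6  5 11 60 60]
 [-2 -2 -2 -4 -2  3  5  6  6  6  6  6  5  4
[... 1175 characters left out ...]
107 135 141 118 146 148 148 148 148]
 [140 128 139 139 143 141 137  85 148 148 148 148]
 [142 142 140 140 141 142 141 120 145 149 148 148]
 [113 142 140 140 140 143 141 143  96 147 149 148]
 [ 82 143 142 141 141 140 144 141 148 123 148 148]
 [111 113 143 141 141 142 124 141  45  67 147 148]
 [ 53  83 144 142 110  50  23 119 136  20 122 149]
 [ 10 110  86 111 132  16  14  45 144  61  54 146]
 [ 14  52 119  47 142 134  16  15  94  76  15 122]
 [ 14   7 119  13 113 144  14  15  14  15  15  54]
 [ 14  13  52 119  24  26  13  14  14  13  14  17]
 [ 12  16  11 117  14  15  15  13  13  13  15  14]
 [122  16  14  52 118  13  15  14  13  15  15  11]
 [145  12  14   9 119  15  14  16  10   8   7   8]]
```

```bash
python3 -c "
from station import *;print(finish_job())"
```

```text
the job is handed in; nothing more can be done
None
```

The job is handed in: the slide is out at its stop and the stopwatch is held by its crown in front of the lens. From the camera images, its tilt is about 28° to match the lens, and its dial is within a few millimetres of the focus point. I checked the slide but not the dome, screwdriver stand or loupe at the end.

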